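# Lever open a tip box with a spatula and lay the spatula balanced on its round rest

## Task

Take the lab spatula out of its holder, lay it flat on the bench and let go, then take it again by the rear end of its handle. Slide its blade down the lane between the capped tubes into the notch under the front lip of the tip box's hinged lid, and lever the lid up with it to at least 0.7 rad (40 degrees) so that it stays open, without the hand touching the box station. Then lay the spatula across the rounded rest so that it stays balanced there, blade clear of the bench, and let go; leave the glassware and tweezers alone.

Things in the scene. Friction and masses are not known exactly. Their poses are not given: they have to be found in the camera images.
- spatula: Lab spatula, 200 mm, about 60 g: black handle bar 130 x 16 x 10 mm (x -90 to +40 mm), flat steel blade 70 x 12 x 2 mm (x +40 to +110, z +4 to +6 mm). Origin on the handle's underside at the balance point (steel band; centre of mass 5 mm above); x to the blade tip, z up when flat. Starts in the holder, underside 20 mm above the bench.
- blade_tip (a point): Middle of the end edge of the spatula's blade, at spatula x +110 mm, z +5 mm.
- holder: Fixed grey spatula holder 214 x 52 x 44 mm: two channel blocks enclose the handle's rear (x -95 to -40 mm) and the blade (x +46 to +115), walls 14 mm above the handle's top; between them an open window over an 8 mm base, where fingers can take the handle. Origin on the bench under the spatula's balance point, x to the blade, z up. The spatula lifts straight out.
- station: Fixed white tray 245 x 132 mm: grey tube block in front (x -122 to -2 mm, 112 wide, top z 44) and white tip box behind (x 5 to 113, 112 wide, walls to z 62) with hinged grey lid. Origin on the bench, on the centre line; x from the front to the hinge, z up.
- lane (a point): Middle of the lane's front end, at station (-122, 0, 44) mm, on the tube block's top edge; axes as the station. White-capped tubes stand on the block in two rows at station y +/-34 mm, tops at z 87 mm, leaving a lane 51 mm wide along the centre line between the caps: room for the blade and handle, not for the hand.
- notch (a point): Centre of the notch in the box's 4 mm thick front wall, on the outer face, at station (5, 0, 57) mm, axes as the station. 44 mm wide, from z 52 to the shut lid's underside at z 62 mm. Behind it is open space above the tips (tops at z 52). The blade goes in along +x by 8 to 25 mm, then lifts.
- lip (a point): Middle of the lower front edge of the lid, at station (-3, 0, 62) mm when shut; it overhangs the front wall by 8 mm and moves with the lid.
- hinge (a point): Middle of the lid's hinge line, at station (113, 0, 62) mm; the hinge line runs along station y. The lid plate is 116 mm long from here, 112 mm wide and 4 mm thick, with a 14 mm higher crown.
- lid (a joint): Opening angle of the lid in rad: 0 shut, grows as its front lip rises, up to 1.7. A stiff hinge: about 1 N at the lip lifts it, and it stays where it is left.
- rest: Fixed rounded white plastic rest, a half cylinder of radius 35 mm lying on the bench on an 86 x 82 mm metal plate; its axis (70 mm long) runs along its y, its top line is 35 mm above the bench. Origin on the bench under its middle; the spatula is to lie across it, along the rest's x either way round, within 0.6 rad.
- rest_top (a point): Middle of the top line of the rest, 35 mm above the bench; axes as the rest.
- bottle: Bystander: glass bottle with blue cap, 60 mm wide, about 105 mm tall; origin under its centre.
- jar: Bystander: small clear jar, white cap, 44 mm wide, about 60 mm tall; origin under its centre.
- dish: Bystander: glass dish, 90 mm wide, 16 mm tall; origin under its centre.
- tweezers: Bystander: steel tweezers lying flat, 115 mm long; origin under its middle.

How it is judged:
By the outcome, as a careful person would: the job done as asked, in the order asked, and still so for the second after the job is handed in, with the robot touching nothing.
It also fails if it takes over 66 s, if anything falls off the work surface, if the arm or the gripper's body presses on something with over 40 N, if the wrist force passes 120 N, or if a joint passes its speed limit or range.

## Robot

A 6-joint arm with a two-finger parallel gripper is mounted at the origin on the work surface. World frame = base frame: x ahead of the robot, y to its left, z up, the work surface at z = 0. Lengths are in mm, angles in rad, forces in N, time in s.
With the tool pointing down it reaches from about 300 to 775 mm from the base axis. Payload 14.6 kg.
Tool frame: the origin (TCP) lies between the finger pads, 19 mm behind the fingertips; this is the grasp point; z points along the fingers, y is the line along which they close (so a half turn about z gives the same grasp; the last joint's range is limited). The gripper opens to 94 mm and grips with 3 to 60 N. Pads are 16 mm wide; open, the fingers measure 119 mm over their backs; the gripper's body (75 mm by 177 mm) begins 78 mm behind the grasp point.
Start: joints at [-1.384, 0.3, 1.521, -0, 1.321, -0.067], TCP at [138.09, -532.373, 224.246] pointing down, gripper open.
Joint ranges: [-3.03, 3.03], [-0.79, 2.21], [0.23, 2.52], [-1.04, 4.18], [0, 3.07], [-2.55, 2.55]. Speed limits (rad/s): [2.22, 2.22, 2.57, 3.14, 3.14, 3.14].

## Interface

Orientations are given as [roll, pitch, yaw] about the fixed x, y, z axes, in that order (R = Rz(yaw) Ry(pitch) Rx(roll)).
In Python, from cell import manip, viewer gives the robot as it stands. The module is installed in compiled form; this text tells all that it offers.
- The arm moves only by the tool move_arm, never from a script. Its argument "moves" is a list of rows, each a list of 4 numbers: the shift along the tool's x, y, z in m, then the turn about the tool's z in rad. A call has 1 to 12 rows; each row is the pose to reach, as a shift and turn from the pose commanded when the call began, along the tool's axes at that moment; what a row does not reach only later rows make up. A row lasts 1/10 s, in which the tool goes at most 50 mm and 8.59 degrees, less where a joint would pass 70% of its speed; a pose out of reach is approached as far as the arm can. A call with a gripper value outside its range is refused whole. "jaw" is the finger opening in m, from 0 to 0.094, set as the call begins (left out, the last holds). The fingers move at their own pace and stop on an object; "squeeze" is the grip in N (left out, the last holds). Time passes only in rows, so rows that repeat a pose let the fingers close. It gives the time, the measured TCP pose, the force, the opening and the grip force at its end, in the units of the state.
- manip.read_state(): the state, without advancing time (a new reading comes with each control period).
- viewer.camera(name): name is "scene" or "top"; returns a dict with "frame" (384x512x3 uint8, blue, green, red), "z_map" (384x512 float32, mm along the optical axis (not along the pixel's ray), 0 where there is no reading), "fx", "fy", "cx", "cy" (pixels), "origin" and "orientation" of the camera in the world. Camera axes: x right, y down, z forward; pixel columns grow to the right and rows downward; lengths in mm; the calibration is good to about 2 mm. A picture is of the moment at which its call begins.
- manip.sign_off(): hands the job in; it is judged then, once.
The state is a dict: "clock": time; "joints": joint angles; "qd": joint speeds; "effort": joint torques, N m; "eef_pos": TCP position; "eef_rot": TCP orientation; "wrist_force": force on the tool from outside, world axes, zero at the start; "moment": the same for the moment, N m; "finger_gap": finger opening in mm; "finger_force": force on a finger pad.
Only numpy, scipy, OpenCV 4.12 (cv2) and the standard library are available. Lean on these libraries where they do the work, as an engineer would, in place of code of your own. Each camera call takes 0.05 s, during which the arm holds its last target. There are 200 camera calls.

## Working session

There is one attempt and no reset: what is moved stays moved. The work goes in short steps, Python scripts to look and compute and a tool call to move; the robot and the scene stay as the last step left them, time stands still between calls to the robot, and variables do not carry over. Pictures are saved under pics/ and viewed, at most 10 in all, crops included, and the job is handed in when it is done.

Besides the shell and the picture viewer there is one more tool, called after "Emit:" as a command line: name --pt "numbers of a row" for each row, then --argument value for the rest. move_arm: Moves the arm, as the interface text tells. Its arguments: {"type":"object","properties":{"moves":{"type":"array"},"jaw":{"type":"number"},"squeeze":{"type":"number"}},"required":["moves"]}

```bash
mkdir -p pics; cat > h.py <<'E'
import numpy as np, cv2
from scipy.spatial.transform import Rotation as R
from cell import manip, viewer
def rot(o):
    o=np.array(o,float)
    if o.shape==(3,3): return o
    return R.from_euler('xyz',o).as_matrix() if o.size==3 else R.from_quat(o).as_matrix()
def cam(n):
    c=viewer.camera(n); c['R']=rot(c['orientation']); c['o']=np.array(c['origin'],float); return c
def ray(c,u,v,z):
    d=c['R']@np.array([(u-c['cx'])/c['fx'],(v-c['cy'])/c['fy'],1]); return c['o']+d*(z-c['o'][2])/d[2]
def cloud(c):
    v,u=np.mgrid[:384,:512]; Z=c['z_map']
    P=np.stack([(u-c['cx'])/c['fx']*Z,(v-c['cy'])/c['fy']*Z,Z],-1)
    return P@c['R'].T+c['o']
E
python3 - <<'E'
from h import *
for n in('scene','top'):
    c=cam(n); print(n,c['origin'],c['orientation'],c['fx'],c['cx'],c['cy'])
    cv2.imwrite(f'pics/{n}.png',cv2.resize(c['frame'],(768,576),interpolation=cv2.INTER_CUBIC))
    np.savez(f'{n}.npz',P=cloud(c),f=c['frame'])
print(manip.read_state())
E
```

```text
scene [1033.76665811  475.40041449  872.66778223] [-2.41209144 -0.01880922  2.40522309] 409.7328721964371 257.91911875632576 204.9070947236351
top [ 360.61131782  -32.12865996 1322.48716073] [-3.00241998 -0.00550968 -1.56634732] 447.1198608514433 265.1422270636344 189.50090203134644
{'clock': 0.1, 'joints': array([-1.38361888e+00,  3.00428095e-01,  1.52153434e+00,  2.12057936e-05,
        1.32069977e+00, -6.65944728e-02]), 'qd': array([ 0.00157322, -0.00236365, -0.00029543,  0.00062965,  0.00148995,
        0.00027085]), 'effort': array([ 1.49805805e-03, -5.32646012e+01, -3.53281689e+01,  7.09739607e-02,
        2.35136080e-02, -5.40585040e-05]), 'eef_pos': array([ 138.04492237, -532.16451236,  223.72968088]), 'eef_rot': array([-3.14052684e+00, -9.16682583e-05,  2.53766610e-01]), 'wrist_force': array([ 0.42659588,  0.01441505, -0.54014313]), 'moment': array([-0.00719049,  0.02653026,  0.00616754]), 'finger_force': 0.0, 'finger_gap': 93.93693760746423}
```

View pics/top.png

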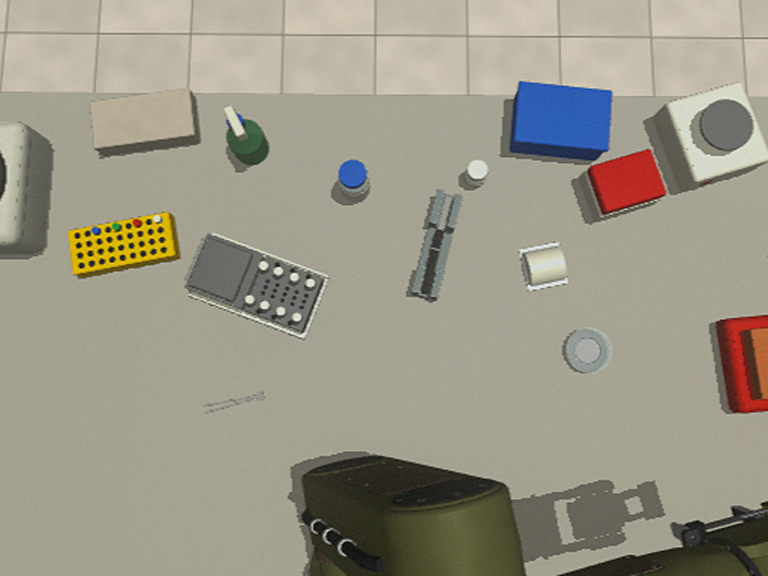

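View pics/scene.png

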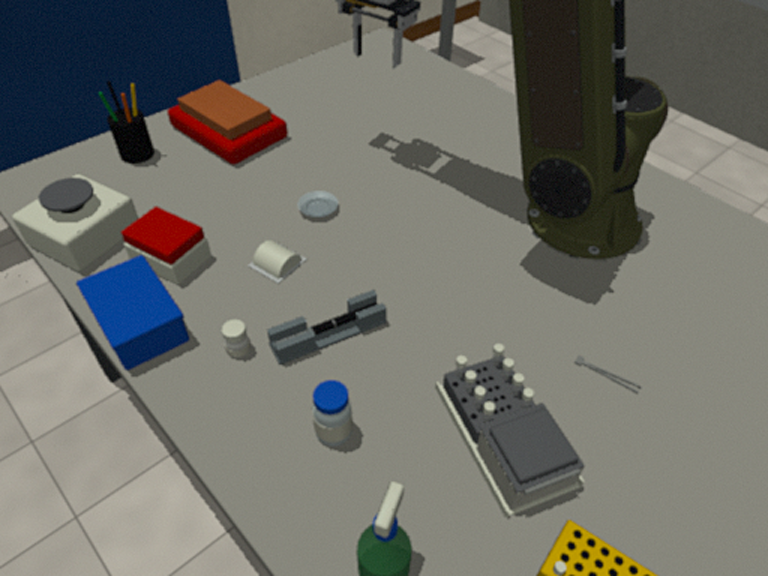

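The top view (768×576) shows the holder at (437,245) with the blade end up, towards +x. The station is at (257,285) with its hinge to the left, the rest at (543,267), the dish at (588,350) and the tweezers at (235,402). The scene view agrees. Next I'll fit these from masks and depth.

```bash
cat > m.py <<'E'
from h import *
def rect(P): 
    (c,s,a)=cv2.minAreaRect(P[:,:2].astype(np.float32)); return np.round(c,1),np.round(s,1),round(a,1)
for n in('top','scene'):
    D=np.load(n+'.npz'); P=D['P']; f=D['f']; hsv=cv2.cvtColor(f,cv2.COLOR_BGR2HSV); X,Y,Z=P[...,0],P[...,1],P[...,2]
    box=lambda x0,x1,y0,y1:(X>x0)&(X<x1)&(Y>y0)&(Y<y1)
    print(n,'bench z',np.median(Z[box(300,350,-100,0)]))
    H=box(330,560,-200,-60)
    print('holder walls',rect(P[H&(Z>36)&(Z<52)&box(340,540,-190,-70)]), np.percentile(Z[H],[99]))
    M=H&(hsv[...,2]<55)&(Z>12); print('black handle',rect(P[M]),P[M].mean(0), M.sum())
    S=box(250,560,80,460)
    C=(S&(Z>75)&(hsv[...,2]>130)).astype(np.uint8)
    k,l,st,ce=cv2.connectedComponentsWithStats(C)
    for i in range(1,k):
        if st[i,4]>8: print('cap',P[l==i].mean(0).round(1),st[i,4])
    L=S&(Z>70)&(hsv[...,2]<130)&(hsv[...,1]<60); print('lid',rect(P[L]),np.median(Z[L]),L.sum())
    Rm=box(340,520,-400,-240)&(Z>18)&(Z<50); print('rest',rect(P[Rm]),P[Rm].mean(0),Z[Rm].max(),Rm.sum())
    T=Rm&(Z>31); v=np.linalg.svd(P[T][:,:2]-P[T][:,:2].mean(0),full_matrices=False)[2][0]; print('top strip',P[T].mean(0),v,rect(P[T]))
t=np.load('top.npz')['f'];s=np.load('scene.npz')['f']
a=cv2.resize(t[120:240,110:390],(800,343),interpolation=cv2.INTER_CUBIC)
b=cv2.resize(s[150:250,160:360],(500,250),interpolation=cv2.INTER_CUBIC); im=np.zeros((593,800,3),np.uint8); im[:343]=a; im[343:,:500]=b
cv2.imwrite('pics/crop.png',im)
E
python3 m.py
```

```text
top bench z 0.39500305569777083
holder walls (array([527.8, -95.6]), array([46.7, 24.1]), 87.6) [46.63720385]
black handle (array([533.8, -97.2]), array([34.8, 38.4]), 62.2) [534.02573838 -90.55855419  30.23353601] 10
cap [556.2 185.   86.6] 19
cap [547.  154.2  87.3] 29
cap [536.1 124.8  87.5] 28
cap [504.8 235.8  87.9] 29
cap [495.2 207.8  88. ] 27
cap [483.9 177.8  87.9] 27
cap [473.1 148.5  87.5] 28
lid (array([530.6, 238.8]), array([234.6,  85.4]), 76.0) 80.72402902634747 624
rest (array([ 421.2, -381.1]), array([28.4, 76.1]), 86.0) [ 417.15647119 -378.20048788   19.44484782] 22.351637919832 19m.py:18: RuntimeWarning: Mean of empty slice.
  T=Rm&(Z>31); v=np.linalg.svd(P[T][:,:2]-P[T][:,:2].mean(0),full_matrices=False)[2][0]; print('top strip',P[T].mean(0),v,rect(P[T]))
  ret = um.true_divide(
Traceback (most recent call last):
  File "m.py", line 18, in <module>
    T=Rm&(Z>31); v=np.linalg.svd(P[T][:,:2]-P[T][:,:2].mean(0),full_matrices=False)[2][0]; print('top strip',P[T].mean(0),v,rect(P[T]))
                   ~~~~~~~~~~~~~~~~~~~~~~~~~~~~~~~~~~~~~~~~~~~~~~~~~~~~~~~~~~~~~~~~~~~^^^
IndexError: index 0 is out of bounds for axis 0 with size 0
```

```bash
sed -i 's/box(330,560,-200,-60)/box(440,740,-200,-40)/; s/box(340,540,-190,-70)/box(440,740,-200,-40)/; s/box(250,560,80,460)/box(400,680,80,440)/; s/box(340,520,-400,-240)/box(480,640,-380,-230)/; s/hsv\[...,2\]<55/hsv[...,2]<65/' m.py; python3 m.py
```

```text
top bench z 0.39500305569777083
holder walls (array([ 623. , -114.8]), array([ 51.4, 211.5]), 76.1) [47.94357947]
black handle (array([ 589.6, -104.5]), array([ 48.3, 142.1]), 76.4) [ 588.56227813 -104.52490917   29.77163285] 221
cap [568.9 212.7  87.4] 28
cap [558.6 184.8  87. ] 29
cap [547.  154.2  87.3] 29
cap [536.1 124.8  87.5] 28
cap [504.8 235.8  87.9] 29
cap [495.2 207.8  88. ] 27
cap [483.9 177.8  87.9] 27
cap [473.1 148.5  87.5] 28
lid (array([541. , 236.8]), array([229.8, 109.4]), 69.9) 80.7855682717767 1234
rest (array([ 583.6, -328.5]), array([64.3, 71.3]), 12.0) [ 582.40329571 -327.91692237   30.50882022] 41.790389422096496 502
top strip [ 583.47194186 -328.72295755   34.75205252] [-0.19804     0.98019394] (array([ 581.5, -329.3]), array([45.8, 69.8]), 10.6)
scene bench z 0.6595575604770829
holder walls (array([ 622.1, -114.5]), array([ 56.3, 210. ]), 76.0) [46.40522139]
black handle (array([ 623.6, -110.9]), array([ 47. , 208.1]), 75.6) [ 624.55675046 -107.42996271   28.43374768] 672
cap [473.  148.2  87.1] 33
cap [536.8 125.   87.2] 36
cap [484.  178.2  87.2] 33
cap [547.6 154.7  87.2] 35
cap [495.1 208.   87. ] 37
cap [558.6 184.8  86.9] 36
cap [505.1 236.1  87.5] 38
cap [569.3 213.1  87.4] 37
lid (array([543.7, 240.3]), array([230.9,  98.2]), 69.6) 80.02580806001805 1908
rest (array([ 584.3, -328.8]), array([64.5, 75.3]), 10.0) [ 590.13969368 -324.21108691   30.12086576] 40.32063284573837 377
top strip [ 585.48552102 -328.49179404   34.5328776 ] [-0.20331055  0.9791143 ] (array([ 585.9, -328.6]), array([41.9, 75.3]), 10.1)
```

View pics/crop.png

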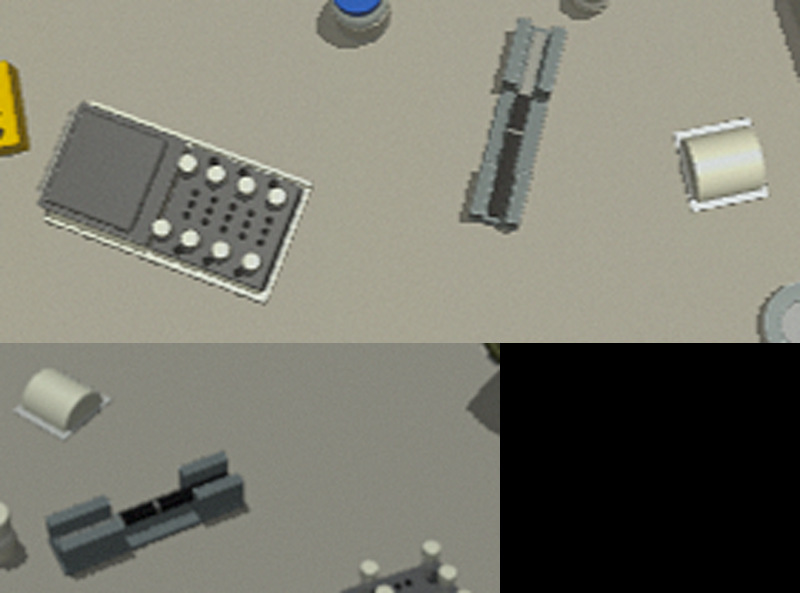

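The crop shows the steel band mid-window at crop pixel (515,132), the lid at crop (105,165) and the rest's axis running roughly along y. The holder's yaw is about -0.244, the station's about 1.219, and the rest's x axis about 0.2.

```bash
cat >> h.py <<'E'
ST=1.219; C0=np.array([521.1,180.9]); 
def to(x,y,z,psi):
    s=manip.read_state(); p=np.array(s['eef_pos']); A=rot(s['eef_rot']); d=A.T@(np.array([x,y,z])-p)
    a=np.arctan2(A[1,0],A[0,0]); print('clk',round(s['clock'],2),'pos',p.round(1),'yaw',round(a,4),'j',np.round(s['joints'],2),'F',np.round(s['wrist_force'],1)); print('MOVE',(d/1000).round(4),'turn',round((a-psi+np.pi)%(2*np.pi)-np.pi,4))
E
python3 - <<'E'
from h import *
for n in('top','scene'):
    D=np.load(n+'.npz'); P=D['P'];f=D['f']; e=np.array([np.cos(ST),np.sin(ST)]); q=np.array([-e[1],e[0]])
    a=(P[...,:2]-C0)@e; b=(P[...,:2]-C0)@q; Z=P[...,2]; g=f.max(-1)
    hist=[(int(x),round(float(np.median(Z[(abs(a-x)<2)&(abs(b)<15)])),0)) for x in range(-80,200,4)]
    print(n,hist)
    m=(abs(b)<70)&(abs(a)<200)&(Z>2); print(np.percentile(a[m],[.3,99.7]),np.percentile(b[m&(Z<25)],[.5,99.5]))
    L=(Z>76)&(Z<86)&(abs(b)<70)&(a>40)&(a<200); print('crown',np.percentile(a[L],[.5,1,99,99.5]),np.percentile(b[L],[.5,1,99,99.5]))
c=cam('top'); print('band',ray(c,290,166,30))
to(613,-112,150,-.244)
E
```

```text
top [(-80, 2.0), (-76, -1.0), (-72, 2.0), (-68, 2.0), (-64, 4.0), (-60, 22.0), (-56, 45.0), (-52, 45.0), (-48, 46.0), (-44, 45.0), (-40, 46.0), (-36, 46.0), (-32, 45.0), (-28, 46.0), (-24, 44.0), (-20, 45.0), (-16, 44.0), (-12, 45.0), (-8, 46.0), (-4, 46.0), (0, 45.0), (4, 45.0), (8, 44.0), (12, 46.0), (16, 44.0), (20, 44.0), (24, 45.0), (28, 45.0), (32, 44.0), (36, 46.0), (40, 46.0), (44, 45.0), (48, 46.0), (52, 44.0), (56, 44.0), (60, 66.0), (64, 67.0), (68, 30.0), (72, 67.0), (76, 74.0), (80, 81.0), (84, 81.0), (88, 79.0), (92, 81.0), (96, 82.0), (100, 82.0), (104, 81.0), (108, 81.0), (112, 82.0), (116, 81.0), (120, 81.0), (124, 81.0), (128, 81.0), (132, 82.0), (136, 81.0), (140, 81.0), (144, 81.0), (148, 83.0), (152, 81.0), (156, 80.0), (160, 81.0), (164, 80.0), (168, 78.0), (172, 67.0), (176, 67.0), (180, 66.0), (184, nan), (188, nan), (192, nan), (196, nan)]
[-197.85865156  181.745078  ] [-69.45446964  69.53550521]
crown [ 45.0145065   48.50961472 165.28345748 165.86972887] [-48.19265288 -47.63252916  47.66033255  48.26072743]
scene [(-80, nan), (-76, nan), (-72, nan), (-68, na
[... 540 characters left out ...]
), (112, 81.0), (116, 80.0), (120, 80.0), (124, 80.0), (128, 80.0), (132, 81.0), (136, 81.0), (140, 80.0), (144, 80.0), (148, 80.0), (152, 80.0), (156, 80.0), (160, 81.0), (164, 79.0), (168, 67.0), (172, 35.0), (176, 31.0), (180, 6.0), (184, -0.0), (188, 0.0), (192, 1.0), (196, -0.0)]
[-193.15691515  190.97579674] [-69.16862556  65.58019169]
crown [ 46.75934234  49.80196572 165.88023223 166.07631889] [-49.11896463 -48.43375061  46.5824386   47.05106215]
band [ 611.87784541 -111.25379019   30.        ]
clk 0.15 pos [ 138.1 -532.2  223.8] yaw 0.2538 j [-1.38  0.3   1.52 -0.    1.32 -0.07] F [-0.6 -0.5 -0.9]
MOVE [ 0.5652 -0.2874  0.0741] turn 0.4978
  return _methods._mean(a, axis=axis, dtype=dtype,
  ret = ret.dtype.type(ret / rcount)
```

Emit:
move_arm --pt "0.02 -0.01 0 0.02" --pt "0.055 -0.027 0 0.06" --pt "0.095 -0.048 0 0.1" --pt "0.14 -0.071 0 0.15" --pt "0.18 -0.092 0 0.2" --pt "0.225 -0.114 0 0.25" --pt "0.27 -0.137 0 0.3" --pt "0.31 -0.158 0 0.35" --pt "0.355 -0.18 0 0.4" --pt "0.4 -0.203 0 0.45" --pt "0.44 -0.224 0 0.498" --pt "0.48 -0.244 0 0.498" --jaw 0.06

```text
clock: 1.35
eef_pos: [542.6, -173.9, 224.1]
eef_rot: [-3.142, 0.0, -0.246]
wrist_force: [-0.4, -0.3, 0.2]
finger_gap: 60.2
finger_force: 0.0
```

Emit:
move_arm --pt "0.03 -0.015 0 0" --pt "0.05 -0.025 0 0" --pt "0.06 -0.03 0 0" --pt "0.06 -0.03 0 0" --pt "0.06 -0.03 0 0"

```text
clock: 1.85
eef_pos: [606.5, -161.1, 223.8]
eef_rot: [-3.142, 0.001, -0.244]
wrist_force: [0.0, -0.8, 0.4]
finger_gap: 60.1
finger_force: 0.0
```

```bash
python3 -c "
from h import *
to(612.5,-112,30,-.244)"
```

```text
clk 1.85 pos [ 606.5 -161.1  223.8] yaw -0.2442 j [-0.32  0.48  1.28 -0.    1.39  1.5 ] F [ 0.  -0.8  0.4]
MOVE [-0.0059 -0.0491  0.1938] turn -0.0002
```

Emit:
move_arm --pt "-0.003 -0.025 0.01 0" --pt "-0.006 -0.045 0.03 0" --pt "-0.006 -0.049 0.06 0" --pt "-0.006 -0.049 0.1 0" --pt "-0.006 -0.049 0.135 0" --pt "-0.006 -0.049 0.165 0" --pt "-0.006 -0.049 0.183 0" --pt "-0.006 -0.049 0.191 0" --pt "-0.006 -0.049 0.194 0" --pt "-0.006 -0.049 0.194 0"

```text
clock: 2.85
eef_pos: [613.1, -112.3, 31.0]
eef_rot: [-3.142, -0.001, -0.244]
wrist_force: [-0.5, 0.6, 1.2]
finger_gap: 60.1
finger_force: 0.0
```

Emit:
move_arm --pt "0 0 0 0" --pt "0 0 0 0" --pt "0 0 0 0" --pt "0 0 0 0" --pt "0 0 0 0" --pt "0 0 0 0" --pt "0 0 0 0" --jaw 0 --squeeze 30

```text
clock: 3.55
eef_pos: [613.0, -112.1, 30.3]
eef_rot: [3.142, -0.0, -0.244]
wrist_force: [-0.1, 0.2, 1.3]
finger_gap: 15.6
finger_force: 30.0
```

```bash
python3 -c "
from h import *
to(612.5,-112,100,-.244)"
```

```text
clk 3.55 pos [ 613.  -112.1   30.3] yaw -0.2442 j [-0.24  0.67  1.46 -0.    1.01  1.58] F [-0.1  0.2  1.3]
MOVE [-0.0005  0.     -0.0697] turn -0.0002
```

The fingertips sit below the handle's underside, so it couldn't be laid flat this way. I'll regrip about 10 mm higher.

Emit:
move_arm --pt "0 0 0 0" --pt "0 0 0 0" --pt "0 0 -0.003 0" --pt "0 0 -0.008 0" --pt "0 0 -0.01 0" --pt "0 0 -0.01 0" --pt "0 0 -0.01 0" --jaw 0.04

```text
clock: 4.25
eef_pos: [612.9, -112.1, 40.3]
eef_rot: [3.142, -0.0, -0.244]
wrist_force: [0.4, -0.9, 0.1]
finger_gap: 39.9
finger_force: 0.0
```

Emit:
move_arm --pt "0 0 0 0" --pt "0 0 0 0" --pt "0 0 0 0" --pt "0 0 0 0" --pt "0 0 0 0" --pt "0 0 0 0" --jaw 0 --squeeze 30

```text
clock: 4.85
eef_pos: [612.9, -112.0, 40.1]
eef_rot: [-3.142, 0.0, -0.244]
wrist_force: [-0.2, 0.5, 0.0]
finger_gap: 15.7
finger_force: 30.0
```

Emit:
move_arm --pt "0 0 -0.003 0" --pt "0 0 -0.01 0" --pt "0 0 -0.02 0" --pt "0 0 -0.035 0" --pt "0 0 -0.055 0" --pt "0 0 -0.075 0" --pt "0 0 -0.09 0" --pt "0 0 -0.1 0" --pt "0 0 -0.1 0"

```text
clock: 5.75
eef_pos: [613.5, -112.2, 142.0]
eef_rot: [-3.142, -0.002, -0.244]
wrist_force: [-0.4, 0.2, -0.8]
finger_gap: 15.4
finger_force: 30.0
```

```bash
python3 -c "
from h import *
print(manip.read_state()['finger_gap'])
to(452,-7,60,1.219)"
```

```text
15.446670076575202
clk 5.75 pos [ 613.5 -112.2  142. ] yaw -0.2441 j [-0.24  0.53  1.39  0.    1.22  1.58] F [-0.4  0.2 -0.8]
MOVE [-0.1823 -0.063   0.0815] turn -1.4631
```

Emit:
move_arm --pt "-0.01 -0.004 0 -0.06" --pt "-0.025 -0.01 0 -0.19" --pt "-0.045 -0.016 0 -0.32" --pt "-0.065 -0.023 0 -0.45" --pt "-0.085 -0.03 0 -0.58" --pt "-0.105 -0.037 0 -0.71" --pt "-0.125 -0.044 0 -0.84" --pt "-0.145 -0.051 0 -0.97" --pt "-0.16 -0.056 0 -1.1" --pt "-0.175 -0.06 0 -1.23" --pt "-0.182 -0.063 0 -1.35" --pt "-0.182 -0.063 0 -1.463"

```text
clock: 6.95
eef_pos: [450.6, -6.4, 139.7]
eef_rot: [-3.14, 0.0, 1.224]
wrist_force: [-0.2, -0.5, -1.6]
finger_gap: 15.6
finger_force: 30.0
```

```bash
python3 -c "
from h import *
print(manip.read_state()['finger_gap'])
to(452,-7,20.5,1.219)"
```

```text
15.618464735361806
clk 6.95 pos [450.6  -6.4 139.7] yaw 1.2243 j [-0.1   0.18  1.89  0.    1.08  0.25] F [-0.2 -0.5 -1.6]
MOVE [-0.      0.0017  0.1192] turn 0.0053
```

Emit:
move_arm --pt "0 0.001 0.01 0" --pt "0 0.001 0.03 0" --pt "0 0.001 0.055 0" --pt "0 0.001 0.08 0" --pt "0 0.001 0.098 0" --pt "0 0.001 0.108 0" --pt "0 0.001 0.114 0" --pt "0 0.001 0.117 0" --pt "0 0.001 0.119 0" --pt "0 0.001 0.119 0"

```text
clock: 7.95
eef_pos: [452.7, -7.3, 21.5]
eef_rot: [3.141, -0.0, 1.218]
wrist_force: [0.4, -0.2, -1.3]
finger_gap: 15.9
finger_force: 30.0
```

```bash
python3 -c "
from h import *
to(452,-7,20.3,1.219)"
```

```text
clk 7.95 pos [452.7  -7.3  21.5] yaw 1.2185 j [-0.1   0.38  1.96  0.    0.8   0.26] F [ 0.4 -0.2 -1.3]
MOVE [ 0.     -0.0008  0.0012] turn -0.0005
```

Emit:
move_arm --pt "0 0 0.001 0" --pt "0 0 0.001 0" --pt "0 0 0.001 0"

```text
clock: 8.25
eef_pos: [452.6, -7.3, 20.4]
eef_rot: [3.141, -0.0, 1.219]
wrist_force: [1.1, 0.1, -0.9]
finger_gap: 15.5
finger_force: 30.0
```

Emit:
move_arm --pt "0 0 0 0" --pt "0 0 0 0" --pt "0 0 0 0" --pt "0 0 0 0" --pt "0 0 -0.01 0" --pt "0 0 -0.03 0" --pt "0 0 -0.06 0" --pt "-0.02 0 -0.08 0" --pt "-0.05 0 -0.08 0" --pt "-0.08 0 -0.08 0" --pt "-0.08 0 -0.08 0" --pt "-0.08 0 -0.08 0" --jaw 0.05

```text
clock: 9.45
eef_pos: [425.0, -82.6, 100.9]
eef_rot: [3.141, -0.0, 1.217]
wrist_force: [0.0, 0.4, 0.8]
finger_gap: 50.3
finger_force: 0.0
```

```bash
python3 - <<'E'
from h import *
c=cam('scene'); cv2.imwrite('pics/laid.png',cv2.resize(c['frame'][120:330,180:460],(800,600),interpolation=cv2.INTER_CUBIC))
d=cam('top');P=cloud(d)
f=d['frame']; cv2.imwrite('pics/laidtop.png',cv2.resize(f[150:300,120:360],(800,500),interpolation=cv2.INTER_CUBIC))
to(452,-7,20.3,1.219)
E
```

```text
clk 9.55 pos [425.2 -81.9 100.5] yaw 1.2192 j [-0.27  0.2   1.97  0.    0.98  0.08] F [ 0.2 -0.5  1. ]
MOVE [ 0.0795 -0.0006  0.0803] turn 0.0002
```

View pics/laid.png

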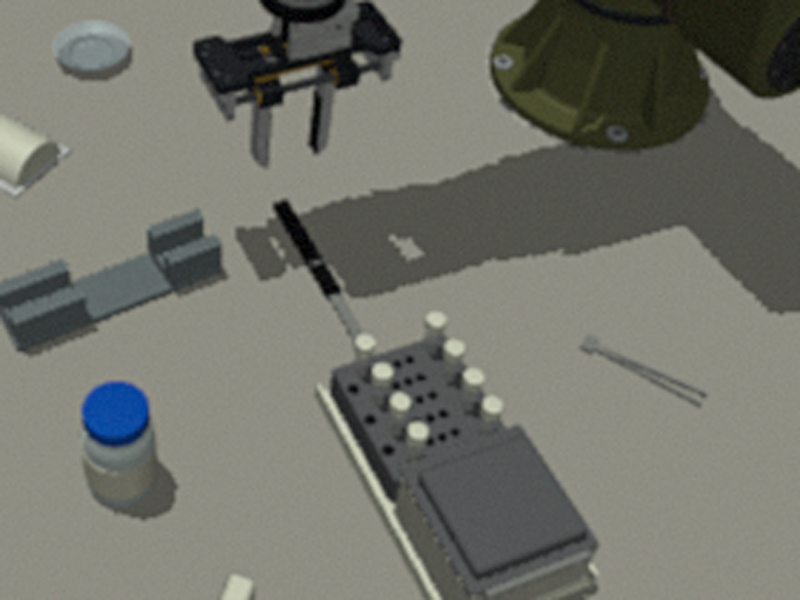

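The spatula lies flat: rear end at crop (283,205), band at (313,262), blade pointing at the lane. I'll check its measured position and then take the rear end.

```bash
python3 - <<'E'
from h import *
c=cam('scene')
for u,v in((283,205),(313,262)): print(ray(c,180+u*.35,120+v*.35,10).round(1))
P=cloud(c); g=c['frame'].max(-1); m=(g<40)&(abs(P[...,0]-450)<60)&(abs(P[...,1]+10)<85)&(P[...,2]>1)&(P[...,2]<18)
Q=P[m][:,:2].astype(np.float32); print(m.sum(),cv2.minAreaRect(Q)); v=cv2.fitLine(Q,cv2.DIST_HUBER,0,.01,.01).ravel(); print(v,np.arctan2(v[1],v[0]))
e=np.array([np.cos(ST),np.sin(ST)]); print('expected rear',np.array([452.6,-7.3])-90*e)
a=(Q-[452.6,-7.3])@e;b=(Q-[452.6,-7.3])@np.array([-e[1],e[0]]); print(np.percentile(a,[1,99]),np.percentile(b,[2,50,98]))
E
```

```text
[422.9 -82.7  10. ]
[454.4  -8.2  10. ]
166 ((445.0626525878906, -28.65660858154297), (124.22782135009766, 15.668451309204102), 70.15122985839844)
[ 3.5036734e-01  9.3661237e-01  4.4632089e+02 -2.7209639e+01] 1.212833
expected rear [421.58737937 -91.7879717 ]
[-83.96244621  38.42316546] [-7.77046218 -1.15756802  6.65315788]
```

Emit:
move_arm --pt "-0.001 0.001 0.015 0" --pt "-0.001 0.001 0.035 0" --pt "-0.001 0.001 0.055 0" --pt "-0.001 0.001 0.07 0" --pt "-0.001 0.001 0.078 0" --pt "-0.001 0.001 0.08 0" --pt "-0.001 0.001 0.0803 0" --pt "-0.001 0.001 0.0803 0"

```text
clock: 10.4
eef_pos: [425.9, -83.6, 20.6]
eef_rot: [3.141, -0.0, 1.219]
wrist_force: [1.0, -0.1, 0.2]
finger_gap: 50.2
finger_force: 0.0
```

Emit:
move_arm --pt "0 0 0 0" --pt "0 0 0 0" --pt "0 0 0 0" --pt "0 0 0 0" --pt "0 0 0 0" --pt "0 0 0 0" --pt "0 0 0 0" --pt "0 0 0 0" --jaw 0 --squeeze 60

```text
clock: 11.2
eef_pos: [425.5, -83.7, 20.0]
eef_rot: [3.142, -0.0, 1.219]
wrist_force: [-1.6, -0.4, 3.9]
finger_gap: 15.2
finger_force: 60.0
```

Emit:
move_arm --pt "0 0 -0.003 0" --pt "0 0 -0.01 0" --pt "0 0 -0.02 0" --pt "0 0 -0.03 0" --pt "0 0 -0.04 0" --pt "0 0 -0.048 0" --pt "0 0 -0.052 0" --pt "0 0 -0.052 0" --pt "0 0 -0.052 0"

```text
clock: 12.1
eef_pos: [425.4, -83.6, 71.8]
eef_rot: [-3.141, 0.0, 1.219]
wrist_force: [0.1, 0.2, -0.5]
finger_gap: 15.2
finger_force: 60.0
```

```bash
python3 - <<'E'
from h import *
e=np.array([np.cos(ST),np.sin(ST)]);q=np.array([-e[1],e[0]])
p=manip.read_state()['eef_pos']; print(manip.read_state()['finger_gap'],'hand station',(p[:2]-C0)@e-62,(p[:2]-C0)@q,p[2])
for n in('top','scene'):
    c=cam(n);P=cloud(c);g=c['frame'].max(-1)
    a=(P[...,:2]-p[:2])@e;b=(P[...,:2]-p[:2])@q
    m=(abs(b)<14)&(P[...,2]>20)&(P[...,2]<75)&(a>20)&(a<205)
    for lo in range(20,200,15):
        k=m&(a>=lo)&(a<lo+15); print(n,lo,k.sum(),*(np.median(P[k][:,2]).round(1),np.median(b[k]).round(1)) if k.sum() else '')
    if n=='scene': cv2.imwrite('pics/lift.png',cv2.resize(c['frame'][120:330,180:460],(800,600),interpolation=cv2.INTER_CUBIC))
E
```

```text
15.167831566902574 hand station -343.310715635994 -1.3134218440329983 71.78032683522767
top 20 0
top 35 3 63.7 0.9
top 50 0
top 65 22 62.7 0.7
top 80 32 61.8 0.4
top 95 30 61.6 0.6
top 110 27 60.4 0.1
top 125 22 58.2 0.7
top 140 22 56.9 1.0
top 155 24 58.2 0.7
top 170 21 58.7 0.6
top 185 10 58.7 0.9
scene 20 25 62.1 -0.3
scene 35 31 61.6 -3.1
scene 50 27 61.6 -1.4
scene 65 29 61.6 -1.2
scene 80 29 61.1 -1.8
scene 95 33 62.0 -1.1
scene 110 32 59.8 -0.6
scene 125 21 57.9 1.4
scene 140 22 56.3 2.0
scene 155 22 57.4 0.2
scene 170 23 57.5 -0.0
scene 185 10 56.9 2.1
```

View pics/lift.png

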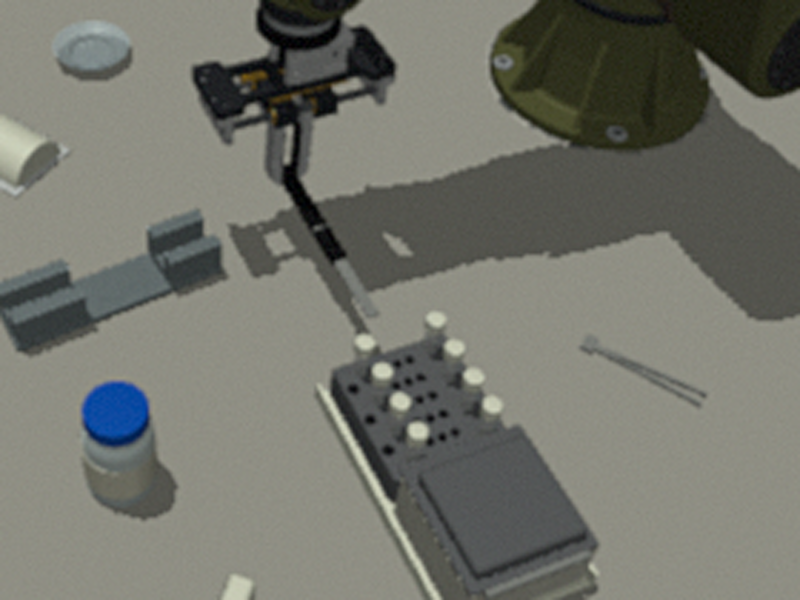

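The spatula is held level: handle top z≈62, blade z≈57.5, in line with the lane. I'm sliding it in.

Emit:
move_arm --pt "0.004 -0.001 0 0" --pt "0.014 -0.001 0 0" --pt "0.028 -0.001 0 0" --pt "0.044 -0.001 0 0" --pt "0.06 -0.001 0 0" --pt "0.076 -0.001 0 0" --pt "0.092 -0.001 0 0" --pt "0.108 -0.001 0 0" --pt "0.12 -0.001 0 0" --pt "0.128 -0.001 0 0" --pt "0.13 -0.001 0 0" --pt "0.13 -0.001 0 0"

```text
clock: 13.4
eef_pos: [469.3, 38.8, 71.9]
eef_rot: [-3.141, 0.0, 1.219]
wrist_force: [-0.0, -0.4, -1.1]
finger_gap: 15.0
finger_force: 60.0
```

```bash
cat > chk.py <<'E'
from h import *
import sys
e=np.array([np.cos(ST),np.sin(ST)]);q=np.array([-e[1],e[0]])
s=manip.read_state();p=s['eef_pos']; print(s['clock'],s['finger_gap'],'hand station',(p[:2]-C0)@e-62,(p[:2]-C0)@q,p[2],'yaw',s['eef_rot'][2],s['wrist_force'])
for n in('top','scene'):
    c=cam(n);P=cloud(c)
    a=(P[...,:2]-p[:2])@e;b=(P[...,:2]-p[:2])@q
    m=(abs(b)<9)&(abs(P[...,2]-p[2]+12)<(float(sys.argv[1]) if len(sys.argv)>1 else 9))&(a>20)&(a<205)
    print(n,[(lo,np.median(P[k][:,2]).round(1),np.median(b[k]).round(1)) for lo in range(20,200,12) for k in [m&(a>=lo)&(a<lo+12)] if k.sum()>4],'max a',a[m].max())
    cv2.imwrite(f'pics/chk_{n}_{s["clock"]:.1f}.png',cv2.resize(c['frame'][120:330,180:460] if n=='scene' else c['frame'][120:270,110:310],(800,600),interpolation=cv2.INTER_CUBIC))
E
python3 chk.py
```

```text
13.4 15.037728139814773 hand station -213.2622591292247 -0.36983914693849634 71.86153057551148 yaw 1.2190193843182515 [-0.00907893 -0.395989   -1.12059406]
top [(104, np.float64(62.0), np.float64(1.8)), (116, np.float64(61.2), np.float64(0.9)), (128, np.float64(58.8), np.float64(0.0)), (140, np.float64(57.8), np.float64(0.8)), (152, np.float64(58.8), np.float64(0.7)), (164, np.float64(58.1), np.float64(0.1)), (176, np.float64(57.4), np.float64(0.6)), (188, np.float64(56.4), np.float64(2.4))] max a 198.95328749860408
scene [(20, np.float64(62.2), np.float64(-1.8)), (32, np.float64(61.8), np.float64(-0.8)), (44, np.float64(62.3), np.float64(-2.4)), (56, np.float64(62.1), np.float64(-2.8)), (68, np.float64(61.0), np.float64(-0.9)), (80, np.float64(61.5), np.float64(-2.3)), (92, np.float64(61.0), np.float64(-1.7)), (104, np.float64(61.5), np.float64(-0.2)), (116, np.float64(57.8), np.float64(-0.8)), (128, np.float64(58.1), np.float64(-0.8)), (140, np.float64(57.3), np.float64(0.8)), (152, np.float64(57.1), np.float64(1.6)), (164, np.float64(56.6), np.float64(0.5)), (176, np.float64(57.4), np.float64(0.7)), (188, np.float64(57.4), np.float64(-1.6))] max a 190.216334517817
```

Emit:
move_arm --pt "0.005 0 0 0" --pt "0.012 0 0 0" --pt "0.02 0 0 0" --pt "0.028 0 0 0" --pt "0.036 0 0 0" --pt "0.042 0 0 0" --pt "0.046 0 0 0" --pt "0.046 0 0 0"

```text
clock: 14.3
eef_pos: [485.3, 82.4, 71.9]
eef_rot: [-3.142, 0.0, 1.219]
wrist_force: [0.2, -0.1, -0.5]
finger_gap: 15.5
finger_force: 60.0
```

Emit:
move_arm --pt "0 0 -0.002 0" --pt "0 0 -0.005 0" --pt "0 0 -0.008 0" --pt "0 0 -0.012 0" --pt "0.001 0 -0.016 0" --pt "0.002 0 -0.021 0" --pt "0.002 0 -0.021 0"

```text
clock: 15.0
eef_pos: [486.3, 83.9, 93.7]
eef_rot: [3.141, -0.0, 1.219]
wrist_force: [0.1, -0.3, -1.9]
finger_gap: 15.1
finger_force: 60.0
```

```bash
python3 chk.py; ls pics
```

```text
15.0 15.061224916536165 hand station -165.07753354795295 -0.7711828598467872 93.71454254462108 yaw 1.2188861055089468 [ 0.1424905  -0.29146127 -1.85802659]
top [(116, np.float64(79.7), np.float64(2.9)), (128, np.float64(79.2), np.float64(0.7)), (140, np.float64(77.0), np.float64(0.5)), (152, np.float64(78.6), np.float64(1.4)), (164, np.float64(84.3), np.float64(-0.2)), (176, np.float64(83.6), np.float64(0.9))] max a 201.46289380812124
scene [(20, np.float64(83.2), np.float64(-3.2)), (32, np.float64(82.5), np.float64(-0.9)), (44, np.float64(82.6), np.float64(-0.6)), (56, np.float64(82.6), np.float64(-1.0)), (68, np.float64(82.0), np.float64(-1.8)), (80, np.float64(81.8), np.float64(-1.9)), (92, np.float64(81.9), np.float64(0.2)), (104, np.float64(81.2), np.float64(-2.9)), (116, np.float64(78.5), np.float64(0.2)), (128, np.float64(77.1), np.float64(0.6)), (140, np.float64(77.1), np.float64(0.6)), (152, np.float64(77.8), np.float64(0.7)), (164, np.float64(83.5), np.float64(0.1))] max a 198.86466043828918
chk_scene_13.4.png
chk_scene_15.0.png
chk_top_13.4.png
chk_top_15.0.png
crop.png
laid.png
laidtop.png
lift.png
scene.png
top.png
```

The lid is rising: its lip top is at z≈84 (66 when shut), and the blade is holding level. I'm continuing along the hinge arc.

Emit:
move_arm --pt "0.001 0 -0.005 0" --pt "0.002 0 -0.01 0" --pt "0.004 0 -0.016 0" --pt "0.006 0 -0.022 0" --pt "0.009 0 -0.028 0" --pt "0.013 0 -0.034 0" --pt "0.017 0 -0.04 0" --pt "0.021 0 -0.045 0" --pt "0.026 0 -0.05 0" --pt "0.03 0 -0.055 0" --pt "0.035 0 -0.06 0" --pt "0.037 0 -0.062 0"

```text
clock: 16.3
eef_pos: [499.0, 119.0, 155.5]
eef_rot: [3.141, -0.0, 1.219]
wrist_force: [-1.1, -0.8, -1.6]
finger_gap: 15.1
finger_force: 60.0
```

```bash
python3 chk.py; cp $(ls -t pics/chk_scene* | head -1) pics/lev.png
```

```text
16.3 15.053007437383293 hand station -127.70774192644085 -0.5773592281657807 155.49107726164218 yaw 1.2191153719272787 [-1.14316243 -0.78578203 -1.57933314]
top [(140, np.float64(140.0), np.float64(0.7)), (152, np.float64(138.7), np.float64(0.1)), (164, np.float64(138.2), np.float64(0.9)), (176, np.float64(139.5), np.float64(2.1)), (188, np.float64(149.5), np.float64(-1.4))] max a 204.72254656638418
scene [(20, np.float64(145.4), np.float64(-2.6)), (32, np.float64(144.4), np.float64(-1.7)), (44, np.float64(144.7), np.float64(-1.0)), (56, np.float64(144.5), np.float64(-2.3)), (68, np.float64(144.0), np.float64(-0.7)), (80, np.float64(143.4), np.float64(-1.4)), (92, np.float64(143.7), np.float64(-2.1)), (104, np.float64(143.0), np.float64(-1.6)), (116, np.float64(141.1), np.float64(-1.4)), (128, np.float64(139.1), np.float64(0.7)), (140, np.float64(138.9), np.float64(0.6)), (152, np.float64(138.8), np.float64(0.6)), (164, np.float64(138.4), np.float64(2.4)), (176, np.float64(149.9), np.float64(0.8)), (188, np.float64(149.7), np.float64(-0.2))] max a 204.63928176353303
```

View pics/lev.png

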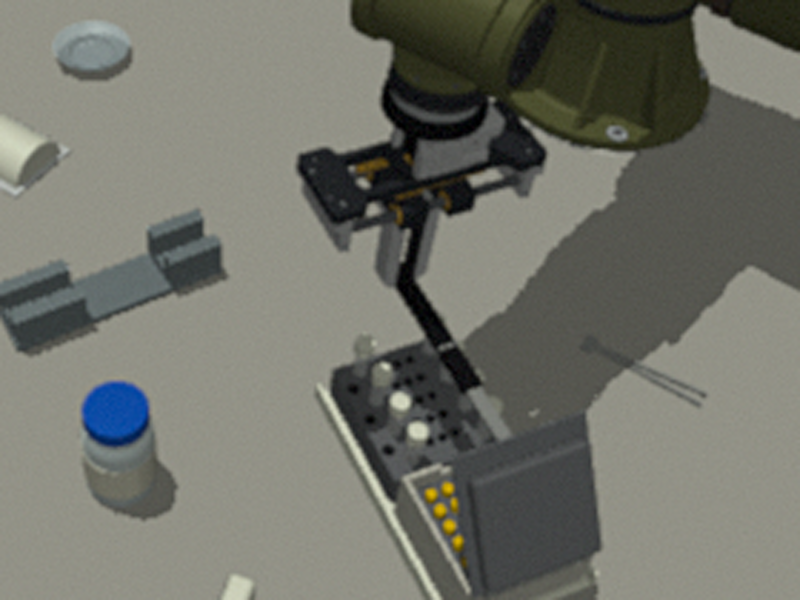

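The lid stands at about 0.95 rad with its lip near crop (480,440). I'm backing the blade out.

Emit:
move_arm --pt "0 0 0.003 0" --pt "-0.005 0 0.005 0" --pt "-0.015 0 0.005 0" --pt "-0.03 0 0.005 0" --pt "-0.05 0 0.005 0" --pt "-0.075 0 0.005 0" --pt "-0.1 0 0.005 0" --pt "-0.125 0 0.003 0" --pt "-0.15 0 0 0" --pt "-0.165 0 0 0" --pt "-0.175 0 0 0" --pt "-0.175 0 0 0"

```text
clock: 17.6
eef_pos: [437.9, -46.9, 155.0]
eef_rot: [3.141, 0.0, 1.217]
wrist_force: [0.4, 0.8, -0.4]
finger_gap: 15.0
finger_force: 60.0
```

```bash
python3 chk.py; python3 - <<'E'
from h import *
e=np.array([np.cos(ST),np.sin(ST)]);q=np.array([-e[1],e[0]])
c=cam('scene');P=cloud(c);a=(P[...,:2]-C0)@e-62;b=(P[...,:2]-C0)@q
m=(abs(b)<50)&(P[...,2]>100)&(a>10)&(a<125); v=np.polyfit(a[m],P[...,2][m],1); print('lid angle',np.arctan(-v[0]),P[m][:,2].max(),m.sum())
yaw=0.2; d=np.array([np.cos(yaw),np.sin(yaw)]); g=np.array([584,-328.6])-79*d; print(g); to(g[0],g[1],155,yaw)
E
```

```text
17.6 15.018425983753893 hand station -304.53029466715486 -0.36139938576852476 155.04541747334488 yaw 1.2169893031719214 [ 0.39538248  0.75073825 -0.42184401]
top [(80, np.float64(146.1), np.float64(0.9)), (92, np.float64(146.0), np.float64(0.8)), (104, np.float64(145.4), np.float64(0.3)), (116, np.float64(142.8), np.float64(-0.1)), (128, np.float64(141.9), np.float64(0.9)), (140, np.float64(141.4), np.float64(-0.0)), (152, np.float64(141.1), np.float64(0.5)), (164, np.float64(141.3), np.float64(0.6)), (176, np.float64(142.1), np.float64(0.1)), (188, np.float64(141.7), np.float64(0.9))] max a 190.21783158638218
scene [(20, np.float64(145.7), np.float64(-1.7)), (32, np.float64(144.7), np.float64(-1.9)), (44, np.float64(144.7), np.float64(-1.8)), (56, np.float64(144.8), np.float64(-1.9)), (68, np.float64(144.9), np.float64(-1.2)), (80, np.float64(144.9), np.float64(-2.8)), (92, np.float64(144.1), np.float64(-2.4)), (104, np.float64(144.4), np.float64(-1.8)), (116, np.float64(141.9), np.float64(-0.2)), (128, np.float64(140.5), np.float64(0.7)), (140, np.float64(140.9), np.float64(-0.7)), (152, np.float64(140.8), np.float64(0.5)), (164, np.float64(140.6), np.float64(0.6)), (176, np.float64(140.5), np.float64(-0.1)), (188, np.float64(140.5), np.float64(1.0))] max a 190.89052094693483
lid angle 0.7794927824740967 162.55902506289635 1804
[ 506.57474035 -344.29487713]
clk 17.75 pos [438.4 -45.5 155. ] yaw 1.2189 j [-0.19  0.13  1.9   0.    1.11  0.17] F [-0.3 -0.2 -0.4]
MOVE [-2.570e-01  1.669e-01 -1.000e-04] turn 1.0189
```

Emit:
move_arm --pt "-0.008 0.005 0 0.03" --pt "-0.025 0.016 0 0.1" --pt "-0.05 0.032 0 0.2" --pt "-0.075 0.048 0 0.3" --pt "-0.1 0.065 0 0.4" --pt "-0.125 0.081 0 0.5" --pt "-0.155 0.101 0 0.62" --pt "-0.185 0.12 0 0.74" --pt "-0.21 0.136 0 0.84" --pt "-0.235 0.152 0 0.94" --pt "-0.25 0.162 0 1.0" --pt "-0.257 0.167 0 1.019"

```text
clock: 18.95
eef_pos: [506.6, -346.0, 154.3]
eef_rot: [-3.141, 0.0, 0.196]
wrist_force: [0.1, -0.8, -0.1]
finger_gap: 15.0
finger_force: 60.0
```

Emit:
move_arm --pt "0 0 0.01 0" --pt "0 0 0.025 0" --pt "0 0 0.04 0" --pt "0 0 0.055 0" --pt "0 0 0.065 0" --pt "0 0 0.07 0" --pt "0 0 0.07 0"

```text
clock: 19.65
eef_pos: [506.4, -344.4, 84.3]
eef_rot: [-3.141, 0.001, 0.2]
wrist_force: [-0.6, 0.5, 0.1]
finger_gap: 14.7
finger_force: 60.0
```

```bash
sed -i 's/^e=.*/yw=manip.read_state()["eef_rot"][2];e=np.array([np.cos(yw),np.sin(yw)]);q=np.array([-e[1],e[0]])/' chk.py; python3 chk.py; python3 - <<'E'
from h import *
to(506.6,-344.3,56,.2)
for n in ('scene','top'):
    c=cam(n);P=cloud(c)
    m=(abs(P[...,0]-584)<60)&(abs(P[...,1]+329)<60)&(P[...,2]>20)&(P[...,2]<50); Q=P[m]
    # cylinder fit: (along rest x - x0)^2 + z^2 = 35^2
    from scipy.optimize import least_squares
    fn=lambda k:np.hypot((Q[:,0]-k[0])*np.cos(k[1])+(Q[:,1]+328.6)*np.sin(k[1]),Q[:,2]-k[2])-35
    print(n,least_squares(fn,[584,.2,0],loss='soft_l1').x, Q[:,2].max())
E
```

```text
19.65 14.732685197932849 hand station -180.76094403185857 -511.87300749193287 84.25438799215534 yaw 0.1999855685306704 [-0.62603807  0.53722906  0.12945039]
top [(44, np.float64(73.8), np.float64(0.5)), (56, np.float64(73.9), np.float64(1.2)), (68, np.float64(73.9), np.float64(1.5)), (80, np.float64(73.9), np.float64(-0.0)), (92, np.float64(72.2), np.float64(2.2)), (104, np.float64(73.8), np.float64(0.8)), (116, np.float64(72.0), np.float64(1.3)), (128, np.float64(69.9), np.float64(0.3)), (140, np.float64(69.4), np.float64(0.7)), (152, np.float64(70.6), np.float64(1.9)), (164, np.float64(70.3), np.float64(1.3)), (176, np.float64(69.2), np.float64(0.6)), (188, np.float64(68.0), np.float64(1.0))] max a 191.2221228541441
scene [(20, np.float64(74.5), np.float64(0.7)), (32, np.float64(75.4), np.float64(4.0)), (44, np.float64(74.5), np.float64(2.9)), (56, np.float64(74.4), np.float64(4.1)), (68, np.float64(74.8), np.float64(2.6)), (80, np.float64(74.3), np.float64(2.8)), (92, np.float64(74.9), np.float64(4.0)), (104, np.float64(74.9), np.float64(3.5)), (116, np.float64(71.3), np.float64(-0.0)), (128, np.float64(70.5), np.float64(0.2)), (140, np.float64(70.0), np.float64(-1.1)), (152, np.float64(70.7), np.float64(-0.1)), (164, np.float64(70.7), np.float64(0.4)), (176, np.float64(70.6), np.float64(0.3))] max a 189.79505409525885
clk 19.75 pos [ 506.7 -344.7   85.4] yaw 0.1999 j [-0.66  0.58  1.46  0.    1.1   0.71] F [-0.1  0.2 -0.4]
MOVE [-0.0001 -0.0004  0.0294] turn -0.0001
scene [5.82968347e+02 2.02497419e-01 5.73474853e-01] 40.579989108474365
top [5.84699068e+02 2.00966026e-01 5.61144232e-01] 43.398074237519495
```

Emit:
move_arm --pt "0 0 0.005 0" --pt "0 0 0.012 0" --pt "0 0 0.018 0" --pt "0 0 0.023 0" --pt "0 0 0.026 0" --pt "0 0 0.028 0" --pt "0 0 0.029 0" --pt "0 0 0.0295 0" --pt "0 0 0.0295 0" --pt "0 0 0.0295 0"

```text
clock: 20.85
eef_pos: [506.6, -344.6, 55.6]
eef_rot: [3.141, -0.0, 0.2]
wrist_force: [-0.1, 0.3, -0.9]
finger_gap: 15.0
finger_force: 60.0
```

```bash
python3 chk.py; python3 -c "
from h import *
to(506.6,-344.3,55,.2)"
```

```text
20.85 15.00981380885454 hand station -180.50551296239948 -512.1986480943431 55.61243261749327 yaw 0.19979219536682225 [-0.10571446  0.27980671 -0.91412436]
top [(44, np.float64(45.3), np.float64(1.9)), (56, np.float64(45.1), np.float64(-0.6)), (68, np.float64(43.7), np.float64(2.3)), (80, np.float64(44.6), np.float64(1.0)), (92, np.float64(45.1), np.float64(0.9)), (104, np.float64(46.3), np.float64(1.4)), (116, np.float64(43.3), np.float64(0.4)), (128, np.float64(40.9), np.float64(1.4)), (140, np.float64(41.2), np.float64(1.2)), (152, np.float64(41.0), np.float64(0.8)), (164, np.float64(40.9), np.float64(1.4)), (176, np.float64(42.2), np.float64(1.7))] max a 190.77471037372422
scene [(20, np.float64(44.9), np.float64(3.0)), (32, np.float64(45.4), np.float64(2.3)), (44, np.float64(45.3), np.float64(3.3)), (56, np.float64(45.5), np.float64(3.2)), (68, np.float64(45.4), np.float64(2.5)), (80, np.float64(45.3), np.float64(3.9)), (92, np.float64(45.1), np.float64(4.3)), (104, np.float64(44.9), np.float64(3.5)), (116, np.float64(42.1), np.float64(3.0)), (128, np.float64(41.4), np.float64(-1.1)), (140, np.float64(41.4), np.float64(0.7)), (152, np.float64(41.1), np.float64(-1.2)), (164, np.float64(42.4), np.float64(1.8)), (176, np.float64(42.2), np.float64(0.5))] max a 189.78334869319144
clk 20.95 pos [ 506.6 -344.6   55.6] yaw 0.1998 j [-0.66  0.62  1.48  0.    1.04  0.71] F [ 0.3 -0.1 -0.8]
MOVE [ 0.0001 -0.0003  0.0006] turn -0.0002
```

Level and just above contact. I'll go down 0.6 mm, then release by opening slightly first.

Emit:
move_arm --pt "0 0 0.0006 0" --pt "0 0 0.0006 0" --pt "0 0 0.0006 0" --pt "0 0 0.0006 0" --squeeze 10

```text
clock: 21.35
eef_pos: [506.6, -344.6, 54.9]
eef_rot: [3.141, -0.0, 0.2]
wrist_force: [-1.0, 0.5, 1.1]
finger_gap: 15.7
finger_force: 10.0
```

Emit:
move_arm --pt "0 0 0 0" --pt "0 0 0 0" --pt "0 0 0 0" --pt "0 0 0 0" --pt "0 0 0 0" --pt "0 0 0 0" --pt "0 0 0 0" --jaw 0.03

```text
clock: 22.05
eef_pos: [506.5, -344.6, 54.8]
eef_rot: [-3.142, 0.0, 0.2]
wrist_force: [0.4, 1.0, -0.3]
finger_gap: 30.3
finger_force: 0.0
```

```bash
python3 chk.py 16
```

```text
22.05 30.274420073291378 hand station -180.56587263453122 -512.1355421062941 54.845063719303425 yaw 0.1998023862847269 [ 0.41538015  0.95053114 -0.30241   ]
top [(44, np.float64(47.1), np.float64(2.3)), (56, np.float64(45.5), np.float64(2.9)), (68, np.float64(45.6), np.float64(2.0)), (80, np.float64(44.9), np.float64(1.9)), (92, np.float64(44.2), np.float64(3.9)), (104, np.float64(42.6), np.float64(1.7)), (116, np.float64(41.3), np.float64(1.1)), (128, np.float64(39.6), np.float64(0.8)), (140, np.float64(38.5), np.float64(0.6)), (152, np.float64(35.9), np.float64(0.1)), (164, np.float64(35.6), np.float64(1.0)), (176, np.float64(34.8), np.float64(0.7))] max a 191.5706608166792
scene [(20, np.float64(48.0), np.float64(1.2)), (32, np.float64(46.9), np.float64(5.0)), (44, np.float64(46.6), np.float64(2.1)), (56, np.float64(46.1), np.float64(4.6)), (68, np.float64(45.8), np.float64(5.2)), (80, np.float64(44.3), np.float64(5.6)), (92, np.float64(45.0), np.float64(2.9)), (104, np.float64(43.5), np.float64(4.3)), (116, np.float64(40.8), np.float64(2.2)), (128, np.float64(39.0), np.float64(0.5)), (140, np.float64(39.8), np.float64(1.2)), (152, np.float64(37.7), np.float64(-0.9)), (164, np.float64(37.9), np.float64(-0.7)), (176, np.float64(36.8), np.float64(0.5))] max a 191.1327724881654
```

It balances with about 0.05 rad of tilt and the tip at z≈35. I'm retreating upward.

Emit:
move_arm --pt "0 0 0 0" --pt "0 0 0 0" --pt "0 0 0 0" --pt "0 0 -0.005 0" --pt "0 0 -0.015 0" --pt "0 0 -0.03 0" --pt "0 0 -0.05 0" --pt "-0.02 0 -0.08 0" --pt "-0.05 0 -0.11 0" --pt "-0.08 0 -0.14 0" --pt "-0.1 0 -0.15 0" --pt "-0.1 0 -0.15 0" --jaw 0.05

```text
clock: 23.35
eef_pos: [407.4, -365.5, 208.3]
eef_rot: [3.137, -0.002, 0.198]
wrist_force: [0.8, 0.2, -0.2]
finger_gap: 49.9
finger_force: 0.0
```

Emit:
move_arm --pt "0 0 0 0" --pt "0 0 0 0" --pt "0 0 0 0" --pt "0 0 0 0" --pt "0 0 0 0" --pt "0 0 0 0" --pt "0 0 0 0" --pt "0 0 0 0" --pt "0 0 0 0" --pt "0 0 0 0"

```text
clock: 24.35
eef_pos: [408.5, -364.5, 204.9]
eef_rot: [3.142, -0.0, 0.2]
wrist_force: [0.4, -0.5, 0.3]
finger_gap: 50.0
finger_force: 0.0
```

```bash
python3 - <<'E'
from h import *
e=np.array([np.cos(ST),np.sin(ST)]);q=np.array([-e[1],e[0]])
c=cam('scene');P=cloud(c);a=(P[...,:2]-C0)@e-62;b=(P[...,:2]-C0)@q
m=(abs(b)<46)&(P[...,2]>105)&(a>30)&(a<100); 
v=cv2.fitLine(np.c_[a[m],P[...,2][m]].astype(np.float32),cv2.DIST_HUBER,0,.01,.01).ravel(); print('lid',np.arctan(-v[1]/v[0]))
k=(abs(b)<46)&(P[...,2]>130)&(a>-20)&(a<125); print('lip a,z',np.percentile(a[k],1),np.percentile(P[k][:,2],99))
Y=.2;d=np.array([np.cos(Y),np.sin(Y)]);x=(P[...,:2]-[584,-328.6])@d;y=(P[...,:2]-[584,-328.6])@np.array([-d[1],d[0]])
for lo in range(-90,110,20):
    r=(abs(y)<9)&(x>=lo)&(x<lo+20)&(P[...,2]>10); print(lo,r.sum(),np.median(P[r][:,2]) if r.any() else '')
print(manip.read_state()['clock'])
cv2.imwrite('pics/end.png',cv2.resize(c['frame'],(768,576)))
E
```

```text
lid 0.72256404
lip a,z 49.44973448409932 161.48209809389823
-90 28 49.834518238759756
-70 31 48.80074839144015
-50 38 47.621490979473435
-30 35 46.39735530279165
-10 45 44.29769717180284
10 63 38.553014958624544
30 39 40.749088046630504
50 25 38.255862462955065
70 23 37.31411189357539
90 24 36.303046785820015
24.4
```

View pics/end.png

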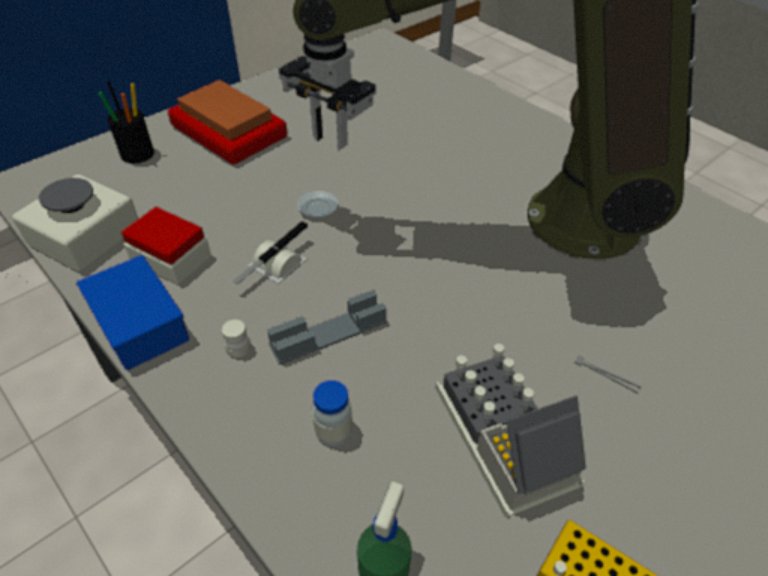

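The lid stays open at about 0.97 rad (lip at z≈161). The spatula is balanced on the rest at (275,255), and the glassware and tweezers are where they were. I'm handing in.

```bash
python3 -c "
from cell import manip
print(manip.sign_off())"
```

```text
the job is handed in; nothing more can be done
None
```

I handed the job in at about 24 s: the lid stays open at about 0.97 rad, the spatula is balanced on the rest with its blade clear of the bench, and the glassware and tweezers were left alone.

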